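# Idle the stirrer and present the scraper level

### The job

Get ready to scrape down the filling hopper: first bring the stirrer's speed lever back to idle, the one long mark on its box, and leave it there. Then draw the scraper out of its sloping holder, turn it level with its blade lying flat and its upper side still up, and finish while still holding it so, motionless and at least 20 cm above the worktop. Do not drop it, and leave the tally counter, the label roll and the funnel where they stand.

Things in the scene. Friction and masses are not known exactly. Their poses are not given: they have to be found in the camera images.
- speed_lever (a joint): Lever angle about its upright pivot, 0 to 1.6 rad, growing counter-clockwise seen from above. 0.4 is idle (the one long mark on the cover); short marks at 0 (stop), 0.8, 1.2 and 1.6 (full speed). At 0.8 it points along the box's -x. Starts between 1.05 and 1.55. Light friction (about 1 N at the knob) holds it where it is left.
- lever_knob (a point): Point on the axis of the lever's knob, an upright black pin 15 mm in diameter, 44 mm high, at the end of a flat steel arm; 18 mm below the pin's top and 86 mm above the worktop, 25 mm above the arm's top, 44 mm above the box's cover. It swings flat on a 70 mm radius about lever_pivot; being round, it may turn between the fingers.
- lever_pivot (a point): Point on the lever's upright pivot axis, at the same height as lever_knob.
- speed_box: Grey speed control box with an aluminium cover, 130 x 166 x 42 mm high, fixed to the worktop. Origin: on the worktop, 40 mm on the -x side of the lever's pivot (3 mm from the middle of its base). z up, -x roughly to the robot.
- holder: Steel scraper holder on an aluminium foot (130 x 90 mm), fixed. Its sleeve, open at the upper end, slopes 40 degrees down toward +x; inside 58 mm wide, 15 mm high, 63 mm deep, it takes only the blade. A tongue 10 mm wide runs on under the handle to 24 mm past scraper_mid. Origin: on the worktop, 5 mm from the foot's middle; z up; the handle rises toward -x, roughly to the robot.
- scraper_mid (a point): Middle of the scraper, in the centre of its handle's section, about 114 mm above the worktop at the start; a good place to grip, across y. Handle 20 mm wide (y), 19 mm thick (z), from 120 mm behind this point (-x) to 46 mm ahead (+x). Axes: x along the tool to the blade's tip, at the start 40 degrees below level; y across, level; z out of the upper side (straight up when level).
- scraper_tip (a point): End of the scraper's blade, 120 mm ahead of scraper_mid along x and 7 mm lower along its z.
- scraper: The scraper as a whole, a spatula 241 mm long, about 50 to 100 g; blade 48 mm wide, 5 mm thick, from the handle to 120 mm ahead of the middle, flush with the underside. Origin in the middle of its underside, 9.5 mm under scraper_mid; axes as there. It rests in the holder and comes free after 65 mm of travel along its -x.
- counter_1: Tally counter, round case 44 x 51 x 30 mm, loose bystander; origin at the centre of its underside.
- roll_1: Roll of labels, 66 mm in diameter, 39 mm high, loose bystander; origin at the centre of its underside.
- funnel_1: Funnel stood on its mouth, 68 mm in diameter, 72 mm high, loose bystander; origin at the centre of its underside.

How it is judged (in metres and radians):
On the way, in this order (a step that is already met when the one before it is completed fails the run):
1. the speed lever stands at idle (0.28 to 0.52 rad) with the scraper still in its holder (value of joint speed_lever between 0.28 and 0.52 rad and distance of scraper_mid from where it was at the start of the episode below 0.02 m), for 0.3 s.
2. the scraper is held in the fingers, clear of its holder, its blade tip more than 10 cm above the worktop (height (world z) of scraper_tip above 0.1 m and contact force between scraper and holder below 0.05 N and contact force between scraper and the fingers above 1 N), for 0.2 s.
At the end, for the whole second after the job is handed in: Lever within 0.12 rad of idle (0.4); scraper held still in the fingers alone, level both ways within 0.2 rad, upper side up, its middle over 19 cm and blade tip over 16.5 cm above the worktop; counter, label roll and funnel within 30 mm of where they stood (value of joint speed_lever between 0.28 and 0.52 rad and height (world z) of scraper_mid above 0.19 m and height (world z) of scraper_tip above 0.165 m and angle between scraper_mid's own z axis and vertical below 0.2 rad and contact force between scraper and the fingers above 1 N and contact force between scraper and holder below 0.05 N and contact force between scraper and speed_box below 0.05 N and linear speed of scraper below 0.03 m/s and angular speed of scraper below 0.15 rad/s and distance of each of counter_1, roll_1, funnel_1 from where it was at the start of the episode below 0.03 m); the arm keeps its last pose, push and grip.
It fails at once if the scraper is dropped (its middle comes below 5 cm) (height (world z) of scraper_mid below 0.05 m).
It fails at once if the tally counter, the label roll or the funnel is shifted by more than 30 mm (distance of any of counter_1, roll_1, funnel_1 from where it was at the start of the episode above 0.03 m).
It also fails if it takes over 56 s, if anything falls off the work surface, if the arm or the gripper's body presses on something with over 40 N, if the wrist force passes 120 N, or if a joint passes its speed limit or range.

### The arm

A 6-joint arm with a two-finger parallel gripper is mounted at the origin on a cart in front of the work surface, level with it; the furniture and walls round the work are solid. World frame = base frame: x ahead of the robot, y to its left, z up, the work surface at z = 0. Lengths are in mm, angles in rad, forces in N, time in s.
With the tool pointing down it reaches from about 400 to 925 mm from the base axis. Payload 12.5 kg.
Tool frame: the origin (TCP) lies between the finger pads; the fingertips stand 25 mm ahead of it and the grasp point (between the pads) lies 6 mm ahead of it; z points along the fingers, y is the line along which they close (so a half turn about z gives the same grasp; the last joint's range is limited). The gripper opens to 95 mm and grips with 3 to 60 N. Pads are 20 mm wide; open, the fingers measure 119 mm over their backs; the gripper's body (75 mm by 180 mm) begins 59 mm behind the grasp point.
Start: joints at [-1.311, 0.491, 1.559, -0, 1.092, -0.106], TCP at [223.583, -583.656, 239.661] pointing down, gripper open.
Joint ranges: [-3.1, 3.1], [-0.84, 2.19], [0.05, 2.79], [-1.13, 4.28], [0.06, 2.93], [-2.69, 2.69]. Speed limits (rad/s): [2.22, 2.22, 2.79, 3.14, 3.14, 3.14].

### API

Orientations are given as [roll, pitch, yaw] about the fixed x, y, z axes, in that order (R = Rz(yaw) Ry(pitch) Rx(roll)).
In Python, from cell import state, read_camera, job_done, cut_out gives the robot as it stands. The module is installed in compiled form; this text tells all that it offers.
- The arm moves only by the tool jog_arm, never from a script. Its argument "motion" is a list of rows, each a list of 2 entries, a list of its own where there are three numbers: the shift along the tool's x, y, z in mm, then the turn about the tool's z in rad. A call has 1 to 5 rows; each row is the pose to reach, as a shift and turn from the pose commanded when the call began, along the tool's axes at that moment; what a row does not reach only later rows make up. A row lasts 1/10 s, in which the tool goes at most 50 mm and 8.59 degrees, less where a joint would pass 70% of its speed; a pose out of reach is approached as far as the arm can. A call with a gripper value outside its range is refused whole. "grip" is the closure, from 0 (fully open) to 1 (shut), set as the call begins (left out, the last holds). The fingers move at their own pace and stop on an object; the grip force is fixed at half the most. Time passes only in rows, so rows that repeat a pose let the fingers close. It gives the time, the measured TCP pose, the force, the opening and the grip force at its end, in the units of the state.
- state(): the state, without advancing time (a new reading comes with each control period).
- read_camera(name): name is "side" or "top"; returns a dict with "img" (420x560x3 uint8, blue, green, red), "vertical_fov" (degrees; the focal length in pixels is half the picture's height over the tangent of half this angle, whatever the lens; pixels are square), "cx", "cy" (the principal point, pixels), "extrinsics" (4x4, takes a point from camera to world coordinates). Camera axes: x right, y up, looking along -z (the intrinsics and any distortion apply to the point x, -y, -z); pixel columns grow to the right and rows downward; lengths in mm; the calibration is good to about 2 mm. A picture is of the moment at which its call begins. There is no depth.
- job_done(): hands the job in; it is judged then, once.
Trained networks look in a picture, given as the dict that the camera call returned (one of the last four; its "shot" number tells which), for a name from the list of things; names that differ only in an ending like _2 or _b are one class to them, and where a whole thing is asked for, a point or a joint stands for the part that bears it (a point fixed in the world has none). Each returns a list of dicts, best first, with "p" (0 to 1); they miss things now and then, are a little off and sometimes report something else, mostly with a low value. They report only what shows in the picture. A call takes as long as a camera call.
- cut_out(name, picture): "region" (420x560 bool, what is visible of it) and "box" ([left, top, right, bottom] in pixels, round what is visible of it).
The state is a dict: "t": time; "joints": joint angles; "qvel": joint speeds; "tau": joint torques, N m; "eef_pos": TCP position; "tcp_rot": TCP orientation; "ft_force": force on the tool from outside, world axes, zero at the start; "moment": the same for the moment, N m; "opening": opening from 0.0 (shut) to 1.0 (fully open); "grip_force": force on a finger pad.
Only numpy, scipy, OpenCV 4.12 (cv2) and the standard library are available. Lean on these libraries where they do the work, as an engineer would, in place of code of your own. Each camera call takes 0.05 s, during which the arm holds its last target. There are 200 camera calls.

## Working session

There is one attempt and no reset: what is moved stays moved. The work goes in short steps, Python scripts to look and compute and a tool call to move; the robot and the scene stay as the last step left them, time stands still between calls to the robot, and variables do not carry over. Pictures are saved under pics/ and viewed, at most 10 in all, crops included, and the job is handed in when it is done.

Besides the shell and the picture viewer there is one more tool, called after "Emit:" as name(argument=value, ...) on one line, values as JSON. jog_arm: Moves the arm, as the interface text tells. Its arguments: {"type":"object","properties":{"motion":{"type":"array"},"grip":{"type":"number"}},"required":["motion"]}

```bash
mkdir -p pics
cat > h.py <<'E'
import numpy as np, cv2
from cell import state, read_camera, job_done, cut_out
def shot(n): return read_camera(n)
def proj(p,P):
    E=np.array(p["extrinsics"]); f=210/np.tan(np.radians(p["vertical_fov"])/2)
    c=(np.atleast_2d(P)-E[:3,3])@E[:3,:3]
    return np.c_[p["cx"]+f*c[:,0]/-c[:,2], p["cy"]-f*c[:,1]/-c[:,2]]
def ray(p,uv):
    E=np.array(p["extrinsics"]); f=210/np.tan(np.radians(p["vertical_fov"])/2)
    d=np.array([(uv[0]-p["cx"])/f,-(uv[1]-p["cy"])/f,-1.]); d=E[:3,:3]@d
    return E[:3,3],d/np.linalg.norm(d)
def atz(p,uv,z):
    o,d=ray(p,uv); return o+d*(z-o[2])/d[2]
def tri(rays):
    A=0;b=0
    for o,d in rays:
        M=np.eye(3)-np.outer(d,d); A=A+M; b=b+M@o
    x=np.linalg.solve(A,b)
    return x,[np.linalg.norm((np.eye(3)-np.outer(d,d))@(x-o)) for o,d in rays]
E
python3 - <<'E'
from h import *
np.set_printoptions(suppress=True,precision=1)
for n in("side","top"):
    p=shot(n); cv2.imwrite(f"pics/{n}0.png",p["img"])
    print(n,[k for k in p if k not in("img",)],p["vertical_fov"],p["cx"],p["cy"],{k:p[k] for k in p if k not in("img","extrinsics")})
    print(np.array(p["extrinsics"]))
    for k in("lever_knob","speed_box","holder","scraper","counter_1","roll_1","funnel_1"):
        for r in cut_out(k,p)[:2]:
            ys,xs=np.nonzero(r["region"]); print(k,round(r["p"],2),r["box"],xs.mean(),ys.mean(),len(xs))
s=state();print(s)
E
```

```text
side ['vertical_fov', 'cx', 'cy', 'extrinsics', 'shot'] 49.933651866743176 280.074093006064 210.5442565601382 {'vertical_fov': 49.933651866743176, 'cx': 280.074093006064, 'cy': 210.5442565601382, 'shot': 1}
[[  -1.     0.1   -0.2  274.2]
 [  -0.2   -0.6    0.7 1060.7]
 [  -0.     0.8    0.6  949.8]
 [   0.     0.     0.     1. ]]
lever_knob 0.44 [291.4, 155.5, 316.2, 173.1] 303.44565217391306 168.4673913043478 92
speed_box 0.78 [283.3, 157.6, 332.9, 205.3] 306.1125 181.3076388888889 1440
holder 0.56 [257.1, 242.7, 302.2, 280.8] 279.6137607505864 265.4894448788116 1279
holder 0.31 [291.1, 157.5, 320.5, 175.1] 305.13235294117646 167.9264705882353 136
scraper 0.66 [274.5, 218.5, 331.3, 256.5] 299.75555555555553 237.72666666666666 450
counter_1 0.55 [304.4, 218.2, 319.1, 228.0] 311.4537037037037 221.62962962962962 108
roll_1 0.9 [267.3, 207.2, 295.3, 228.3] 279.4920212765957 216.89893617021278 376
funnel_1 0.63 [212.9, 291.9, 238.5, 320.8] 224.71374764595103 308.06967984934084 531
top ['vertical_fov', 'cx', 'cy', 'extrinsics', 'shot'] 54.831701308118895 282.5031052976369 210.220954424909
[... 644 characters left out ...]
unter_1 0.26 [391.7, 205.0, 420.6, 241.3] 401.34726688102893 222.02893890675242 311
roll_1 0.83 [292.7, 195.0, 322.4, 227.2] 310.048473967684 210.06463195691202 557
roll_1 0.31 [148.5, 176.9, 174.4, 204.4] 161.1121157323689 189.99638336347198 553
funnel_1 0.67 [149.2, 175.7, 174.1, 202.5] 161.22037037037038 189.8462962962963 540
{'t': 0.8, 'joints': array([-1.3,  0.5,  1.6, -0. ,  1.1, -0.1]), 'qvel': array([-0., -0., -0.,  0.,  0., -0.]), 'tau': array([  0. , -61.2, -25.8,   0.1,   0. ,  -0. ]), 'eef_pos': array([ 223.6, -583.7,  239.6]), 'tcp_rot': array([3.1, 0. , 0.4]), 'ft_force': array([ 0.4, -0.3,  0.1]), 'moment': array([0., 0., 0.]), 'grip_force': 0.0, 'opening': 0.9997929138898778}
```

View pics/side0.png

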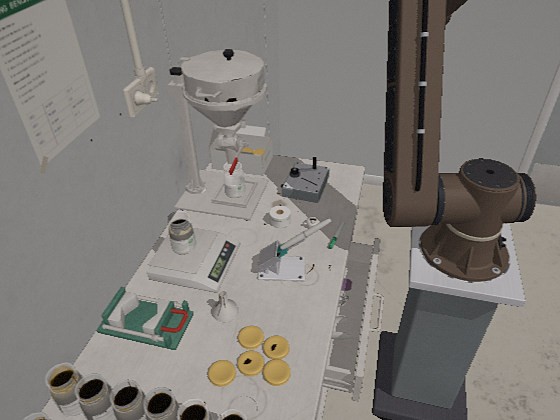

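View pics/top0.png

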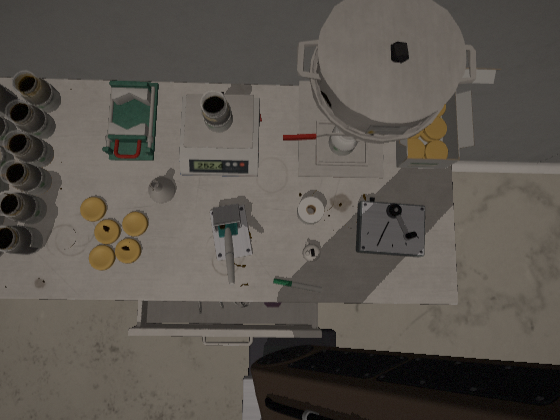

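Run:
```python
from h import *
def g(p,a,b,c,d,s): return cv2.resize(np.clip(cv2.imread(p)[b:d,a:c].astype(float)*1.6,0,255).astype('uint8'),((c-a)*s,(d-b)*s),interpolation=cv2.INTER_CUBIC)
t=g("pics/top0.png",200,195,260,295,6)   # scraper
l=g("pics/top0.png",355,195,430,260,5)
s=g("pics/side0.png",250,205,340,285,4)
k=g("pics/side0.png",275,145,340,210,4)
C=np.zeros((600,800,3),'uint8')
C[:600,:360]=t;C[0:325,360:735]=l
C[325:325+260,360:620]=k
cv2.imwrite("pics/c1.png",C)
cv2.imwrite("pics/c2.png",g("pics/side0.png",250,205,340,285,7))
```

```text
(no output)
```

View pics/c1.png

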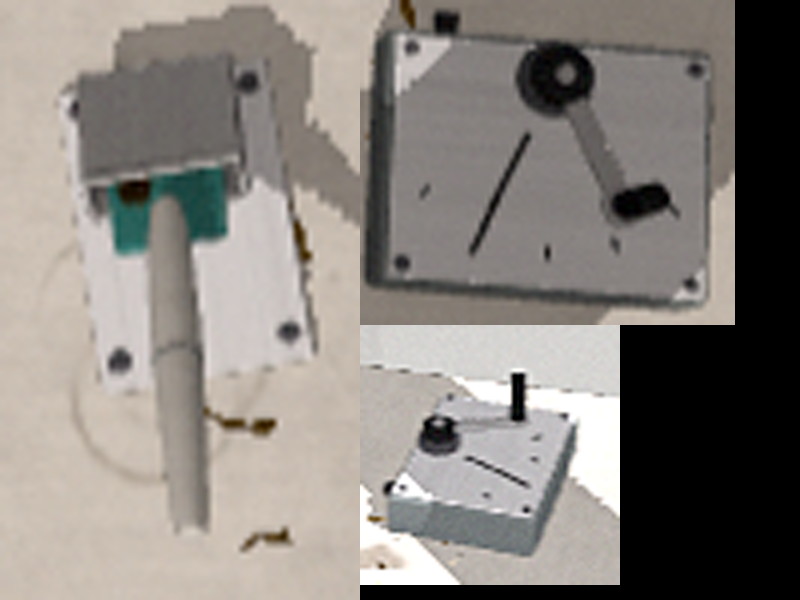

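View pics/c2.png

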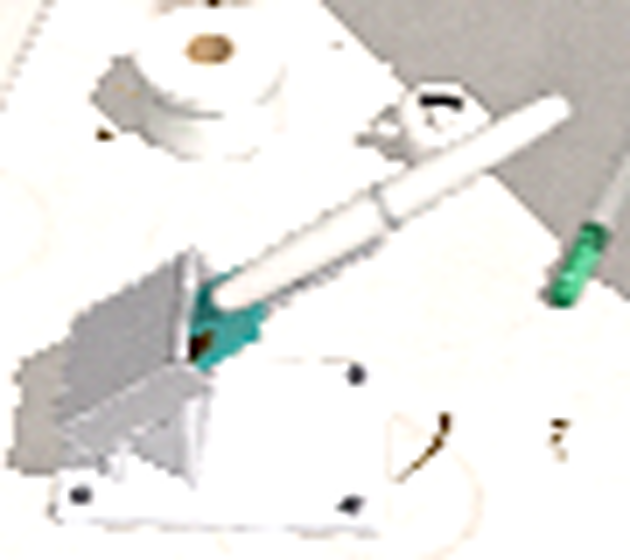

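Run:
```python
from h import *
np.set_printoptions(suppress=True,precision=1)
S=shot("side");T=shot("top")
def t(a,b,n):
    x,r=tri([ray(S,a),ray(T,b)]);print(n,x,np.array(r));return x
A=t((330,220),(231.7,282.8),"rear");B=t((282.6,247.4),(228,228),"front");M=t((304.6,234.6),(230,252.5),"ring")
v=B-A;print("len",np.linalg.norm(v),"slope",np.degrees(np.arcsin(v[2]/np.linalg.norm(v))),"yaw",np.degrees(np.arctan2(v[1],v[0])), "mid", A+v*120/166)
t((314.2,157.9),(414.4,233.4),"pintop");t((314.2,168.3),(407.4,236.4),"pinbot")
c=lambda x,y:((x-360)/5+355,y/5+195)
for n,q,z in(("pintop",(657,192),104),("pinbot",(620,207),61),("mark far",(528,135),42),("mark near",(473,252),42),("s1",(412,48),42),("s2",(696,69),42),("s3",(402,263),42),("s4",(690,285),42),("m.8",(547,253),42),("m1.2",(615,245),42),("m1.6",(676,212),42),("m0",(425,191),42),("cap",(562,72),75),("cap z60",(557,76),60)):
    print(n,atz(T,c(*q),z))
# holder corners & bystanders
h=lambda x,y:(200+x/6,195+y/6)
for n,q in(("h1",(120,360)),("h2",(290,331)),("h3",(248,82)),("h4",(75,107))): print(n,atz(T,h(*q),8))
for k in("counter_1","roll_1","funnel_1"):
    r=[]
    for p in(S,T):
        b=cut_out(k,p)[0]["box"]; r.append(ray(p,((b[0]+b[2])/2,(b[1]+b[3])/2)))
    x,e=tri(r);print(k,x,e)
s=state();print(s["eef_pos"],s["tcp_rot"]*1000)
```

```text
rear [380.8 176.8 189.6] [2.7 2.7]
front [503.5 199.2  85.1] [3.9 3.9]
ring [444.7 187.7 134.8] [3.2 3.2]
len 162.74183043084733 slope -39.96252282475463 yaw 10.343585253224603 mid [469.5 193.  114.1]
pintop [ 499.1 -237.4  101.4] [1.9 1.9]
pinbot [ 496.3 -234.5   60.6] [1.1 1.1]
pintop [ 500.7 -236.2  104. ]
pinbot [ 497.4 -233.2   61. ]
mark far [ 534.4 -194.4   42. ]
mark near [ 475.6 -165.6   42. ]
s1 [ 577.2 -136.9   42. ]
s2 [ 569.4 -280.5   42. ]
s3 [ 469.5 -130.2   42. ]
s4 [ 461.1 -273.4   42. ]
m.8 [ 475.7 -202.5   42. ]
m1.2 [ 480.2 -236.6   42. ]
m1.6 [ 497.2 -267.7   42. ]
m0 [ 505.4 -142.2   42. ]
cap [ 561.2 -202.1   75. ]
cap z60 [ 561.6 -204.3   60. ]
h1 [447.  225.6   8. ]
h2 [460.3 154.8   8. ]
h3 [566.  175.6   8. ]
h4 [553.8 248.8   8. ]Traceback (most recent call last):
  File "<stdin>", line 18, in <module>
IndexError: list index out of range
```

```bash
cat >> h.py <<'E'
from scipy.spatial.transform import Rotation as R
def go(*pts,yaw=None):
    s=state();r=R.from_euler('xyz',s["tcp_rot"])
    print("pos",s["eef_pos"].round(1),"rot",s["tcp_rot"].round(4),"t",round(s["t"],2),"open",round(s["opening"],3),"gf",s["grip_force"],"F",s["ft_force"].round(1),"j",s["joints"].round(2))
    for p in pts: print(p,"->",r.inv().apply(np.array(p)-s["eef_pos"]).round(1).tolist())
    if yaw is not None: print("turn",round(-(yaw-s["tcp_rot"][2]),3))
E
python3 - <<'E'
from h import *
go((498.5,-236.5,239.6),(498.5,-236.5,150),(498.5,-236.5,94),yaw=0)
E
```

```text
pos [ 223.6 -583.7  239.7] rot [3.1415 0.     0.3658] t 0.95 open 0.997 gf 0.0 F [0.6 0.1 0.6] j [-1.31  0.49  1.56 -0.    1.09 -0.11]
(498.5, -236.5, 239.6) -> [380.9, -225.9, 0.1]
(498.5, -236.5, 150) -> [380.9, -225.9, 89.7]
(498.5, -236.5, 94) -> [380.9, -225.9, 145.7]
turn 0.366
```

Emit:
jog_arm(motion=[[[381,-226,0],0.366],[[381,-226,0],0.366],[[381,-226,0],0.366],[[381,-226,0],0.366],[[381,-226,0],0.366]], grip=0)

```text
t: 1.45
eef_pos: [379.2, -386.6, 239.8]
tcp_rot: [3.141, -0.0, -0.001]
ft_force: [1.2, -0.0, 0.7]
opening: 1.0
grip_force: 0.0
```

Run:
```python
from h import *
go((498.5,-236.5,239.6),(498.5,-236.5,150),(498.5,-236.5,94),yaw=0)
```

```text
pos [ 379.2 -386.6  239.8] rot [ 3.1412e+00 -3.0000e-04 -7.0000e-04] t 1.45 open 1.0 gf 0.0 F [ 1.2 -0.   0.7] j [-0.92  0.37  1.76 -0.    1.    0.65]
(498.5, -236.5, 239.6) -> [119.2, -150.2, 0.2]
(498.5, -236.5, 150) -> [119.2, -150.2, 89.8]
(498.5, -236.5, 94) -> [119.2, -150.2, 145.8]
turn -0.001
```

Emit:
jog_arm(motion=[[[119,-150,0],0],[[119,-150,0],0],[[119,-150,0],0],[[119,-150,0],0],[[119,-150,50],0]])

```text
t: 1.95
eef_pos: [502.0, -236.1, 193.9]
tcp_rot: [3.136, -0.01, 0.004]
ft_force: [1.2, -1.2, -1.1]
opening: 0.999
grip_force: 0.0
```

Run:
```python
from h import *
go((498.5,-236.5,94),yaw=0)
np.set_printoptions(suppress=True,precision=1)
C=[]
for n in("side","top"):
    p=shot(n);u=proj(p,[[498.5,-236.5,86]])[0].round().astype(int);print(u)
    a=p["img"][u[1]-45:u[1]+45,u[0]-45:u[0]+45]
    C.append(cv2.resize(np.clip(a*1.5,0,255).astype('uint8'),(390,390),interpolation=cv2.INTER_CUBIC))
cv2.imwrite("pics/k1.png",np.hstack(C))
```

```text
pos [ 502.  -236.1  193.9] rot [ 3.1361 -0.0098  0.0042] t 1.95 open 0.999 gf 0.0 F [ 1.2 -1.2 -1.1] j [-0.56  0.44  1.79  0.    0.9   1.01]
(498.5, -236.5, 94) -> [-4.5, -0.2, 99.8]
turn 0.004
[314 162]
[412 235]
```

View pics/k1.png

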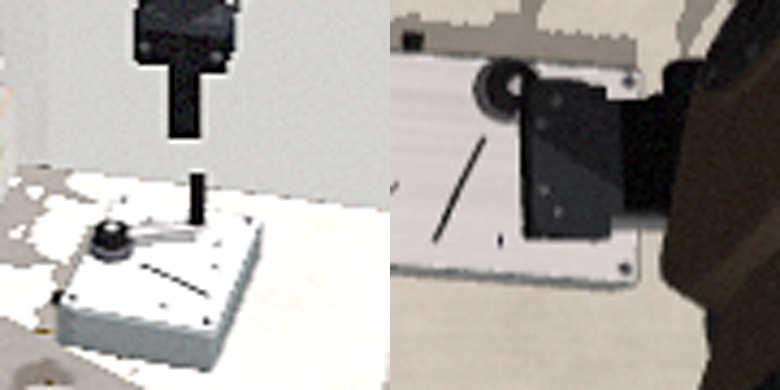

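Run:
```python
from h import *
go((498.5,-236.5,94),yaw=0)
p=shot("side")
s=state()["eef_pos"]; print(proj(p,[s,s+[0,0,-25],s+[0,50,-20],[498.5,-236.5,86],[508.5,-236.5,86]]).round(2))
a=p["img"].astype(int).sum(2)
for v in range(140,172,2): print(v,a[v,303:326])
```

```text
pos [ 496.1 -236.1  185.7] rot [-3.1376e+00  6.5000e-03  2.0000e-03] t 2.05 open 0.999 gf 0.0 F [-0.2  0.1  0.4] j [-0.56  0.45  1.8  -0.    0.9   1.  ]
(498.5, -236.5, 94) -> [3.0, 0.7, 91.7]
turn 0.002
[[315.32 135.8 ]
 [315.04 142.34]
 [312.18 148.76]
 [313.63 161.77]
 [310.8  161.41]]
140 [420 413 423 417 431 433 379   0  23  70  52  41  28   0 325 455 423 420
 418 421 422 419 426]
142 [419 423 425 423 420 443 380   2  22  60  31  43  63   8 327 452 425 422
 415 415 418 415 424]
144 [420 415 426 418 421 447 372   5  38  29  84  49  36   3 310 448 424 421
 418 426 423 417 420]
146 [414 425 425 416 432 443 375  22  54  60  29  57   3 341 469 433 425 424
 427 415 422 426 422]
148 [418 427 417 419 415 444 379  22  44  66  52  43   0 325 447 427 421 418
 413 422 426 427 423]
150 [420 421 420 421 423 439 350   0   0   5   0   6   4 315 451 429 428 428
 420 419 426 421 423]
152 [423 420 428 411 426 416 431 433 436 438 454 465 468 451 429 420 418 430
 420 418 424 422 421]
154 [421 425 416 422 416 427 423 427 420 419 423 424 422 418 422 423 421 422
 428 421 421 417 427]
156 [427 420 419 421 414 425 423 422 428 442 470 470 459 446 431 421 421 417
 420 428 419 424 420]
158 [400 401 401 400 401 417 415 420 451 373   0  70  46 327 450 426 420 424
 417 422 413 424 424]
160 [531 526 533 533 534 544 543 549 577 500  11  23  19 210 370 354 323 411
 398 390 409 409 419]
162 [522 525 530 530 531 521 526 528 554 484   0  49  39 334 503 545 530 527
 526 522 517 517 526]
164 [534 538 540 551 571 576 563 574 564 493   0  64  12 412 559 523 519 517
 517 509 515 517 514]
166 [556 557 553 549 543 549 557 563 558 399   3  23  26 455 601 561 560 557
 547 513 482 483 463]
168 [335 389 423 436 458 478 413 423 380 184   0   2  55 347 531 564 552 556
 560 554 560 574 475]
170 [523 495 463 415 408 395 375 348 341 331 355 417 448 521 564 556 560 555
 557 554 553 554 556]
```

Emit:
jog_arm(motion=[[[1,0.5,45],0],[[1,0.5,91],0],[[1,0.5,91],0],[[1,0.5,91],0]])

```text
t: 2.5
eef_pos: [498.7, -239.9, 100.4]
tcp_rot: [3.141, -0.0, -0.001]
ft_force: [0.3, -0.2, 0.9]
opening: 1.001
grip_force: 0.0
```

Emit:
jog_arm(motion=[[[0,0,0],0],[[0,0,0],0],[[0,0,0],0],[[0,0,0],0],[[0,0,0],0]], grip=1)

```text
t: 3.0
eef_pos: [498.5, -238.8, 99.1]
tcp_rot: [3.141, -0.001, -0.0]
ft_force: [-0.9, -0.2, -0.6]
opening: 0.634
grip_force: 0.0
```

Emit:
jog_arm(motion=[[[0,0,0],0],[[0,0,0],0],[[0,0,0],0]])

```text
t: 3.3
eef_pos: [498.3, -238.7, 98.6]
tcp_rot: [-3.142, 0.0, -0.0]
ft_force: [-0.0, 0.6, 1.5]
opening: 0.384
grip_force: 0.0
```

Emit:
jog_arm(motion=[[[0,0,4],0],[[0,0,4],0],[[0,0,4],0],[[0,0,4],0],[[0,0,4],0]])

```text
t: 3.8
eef_pos: [498.3, -238.6, 94.4]
tcp_rot: [-3.141, 0.0, -0.0]
ft_force: [2.3, 1.9, -5.6]
opening: 0.156
grip_force: 30.0
```

Emit:
jog_arm(motion=[[[-4.6,-11.8,0],0],[[-7,-25,0],0],[[-7,-37.2,0],0],[[-4.6,-50.4,0],0],[[0,-62.2,0],0]])

```text
t: 4.3
eef_pos: [497.6, -176.1, 94.4]
tcp_rot: [-3.142, 0.001, -0.001]
ft_force: [-3.1, -4.3, -6.5]
opening: 0.152
grip_force: 30.0
```

Emit:
jog_arm(motion=[[[0,0,0],0],[[0,0,0],0],[[0,0,0],0]])

```text
t: 4.6
eef_pos: [497.5, -176.1, 94.4]
tcp_rot: [-3.14, 0.002, 0.0]
ft_force: [-3.8, 4.8, -3.7]
opening: 0.151
grip_force: 30.0
```

Emit:
jog_arm(motion=[[[0,0,0],0],[[0,0,0],0],[[0,0,0],0],[[0,0,0],0],[[0,0,0],0]], grip=0)

```text
t: 5.1
eef_pos: [498.5, -176.7, 94.8]
tcp_rot: [3.141, -0.001, -0.0]
ft_force: [0.3, 0.2, -0.7]
opening: 0.516
grip_force: 0.0
```

Emit:
jog_arm(motion=[[[0,0,0],0],[[0,0,-50],0],[[0,0,-100],0],[[0,0,-130],0],[[0,0,-130],0]])

```text
t: 5.6
eef_pos: [499.6, -177.1, 228.7]
tcp_rot: [3.138, -0.007, -0.0]
ft_force: [-0.3, 1.0, -1.0]
opening: 0.933
grip_force: 0.0
```

Run:
```python
from h import *
go((469.5,193,230),yaw=0.195)
C=[]
for n in("side","top"):
    p=shot(n);u=proj(p,[[498.5,-176.5,86]])[0].round().astype(int);print(proj(p,[[498.3,-176.4,104],[498.3,-176.4,61]]))
    a=p["img"][u[1]-45:u[1]+45,u[0]-45:u[0]+45]
    C.append(cv2.resize(np.clip(a*1.5,0,255).astype('uint8'),(390,390),interpolation=cv2.INTER_CUBIC))
cv2.imwrite("pics/k2.png",np.hstack(C))
```

```text
pos [ 499.6 -177.1  228.7] rot [ 3.1382 -0.0066 -0.    ] t 5.6 open 0.933 gf 0.0 F [-0.3  1.  -1. ] j [-0.47  0.37  1.81 -0.    0.96  1.11]
(469.5, 193, 230) -> [-30.1, -370.1, -2.7]
turn -0.195
[[310.40164694 166.93183798]
 [310.02382005 177.47830838]]
[[388.9973479  233.97668572]
 [383.87003816 235.61514208]]
```

View pics/k2.png

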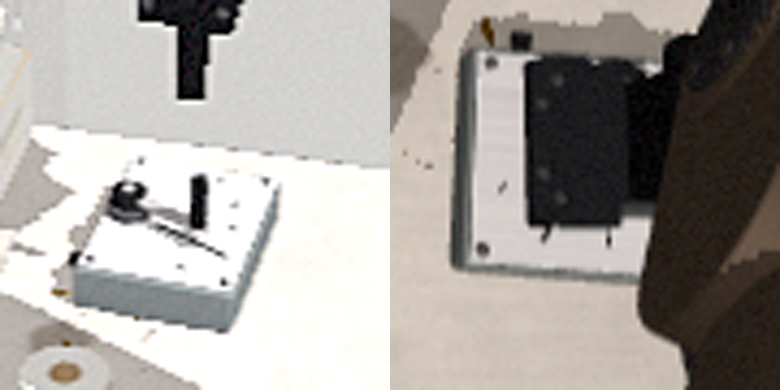

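Emit:
jog_arm(motion=[[[-6,-50,-25],0],[[-12,-150,-25],-0.1],[[-30,-370,-25],-0.195],[[-30,-370,-25],-0.195],[[-30,-370,-25],-0.195]], grip=0)

```text
t: 6.2
eef_pos: [477.3, 69.1, 247.5]
tcp_rot: [-3.141, 0.002, 0.195]
ft_force: [0.6, 0.5, -0.2]
opening: 0.996
grip_force: 0.0
```

Emit:
jog_arm(motion=[[[-6,-130,0],0],[[-6,-130,0],0],[[-6,-130,0],0]])

```text
t: 6.5
eef_pos: [445.6, 196.3, 247.3]
tcp_rot: [3.142, 0.003, 0.196]
ft_force: [-0.4, -0.1, 0.2]
opening: 0.999
grip_force: 0.0
```

Run:
```python
from h import *
go((469.5,193,230),(469.5,193,122),yaw=0.195)
p=shot("top");u=proj(p,[[498.5,-176.5,86]])[0].round().astype(int)
a=p["img"][u[1]-40:u[1]+40,u[0]-45:u[0]+45]
x=cv2.resize(np.clip(a*1.5,0,255).astype('uint8'),(390,346),interpolation=cv2.INTER_CUBIC)
p=shot("side");u=proj(p,[[469,193,150]])[0].round().astype(int);print(u)
a=p["img"][u[1]-40:u[1]+40,u[0]-45:u[0]+45]
y=cv2.resize(a,(390,346),interpolation=cv2.INTER_CUBIC)
cv2.imwrite("pics/k3.png",np.hstack([x,y]))
```

```text
pos [445.6 196.3 247.3] rot [3.1415e+00 2.8000e-03 1.9650e-01] t 6.5 open 0.999 gf 0.0 F [-0.4 -0.1  0.2] j [0.28 0.29 1.88 0.   0.98 1.65]
(469.5, 193, 230) -> [22.9, 7.9, 17.3]
(469.5, 193, 122) -> [23.2, 7.9, 125.3]
turn 0.001
[294 230]
```

View pics/k3.png

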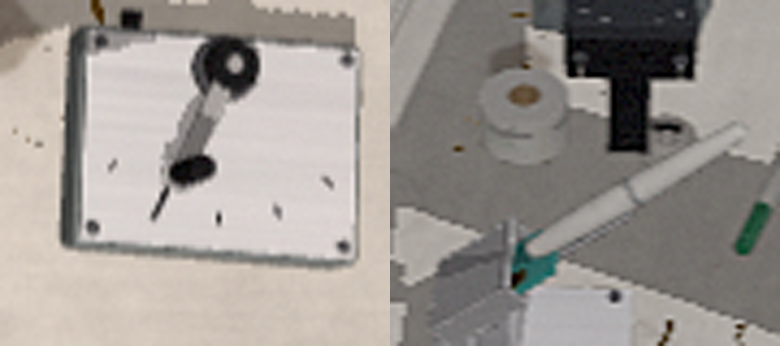

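Emit:
jog_arm(motion=[[[23,8,0],0],[[23,8,40],0],[[23,8,80],0],[[23,8,127],0],[[23,8,127],0]])

```text
t: 7.1
eef_pos: [468.7, 188.8, 116.6]
tcp_rot: [3.141, 0.011, 0.194]
ft_force: [-0.9, -0.7, 0.1]
opening: 0.998
grip_force: 0.0
```

Emit:
jog_arm(motion=[[[0,0,0],0],[[0,0,0],0],[[0,0,0],0],[[0,0,0],0],[[0,0,0],0]], grip=0.6)

```text
t: 7.6
eef_pos: [471.6, 190.4, 122.9]
tcp_rot: [3.142, -0.002, 0.195]
ft_force: [0.1, 0.2, 0.2]
opening: 0.633
grip_force: 0.0
```

Run:
```python
from h import *
go((469.5,193,120),yaw=0.195)
a=shot("side")["img"];b=shot("top")["img"]
f=lambda a,u,v,s=1:cv2.resize(np.clip(a[v-40:v+40,u-45:u+45]*s,0,255).astype('uint8'),(390,346),interpolation=cv2.INTER_CUBIC)
cv2.imwrite("pics/k4.png",np.hstack([f(a,300,240),f(b,230,245,1.5)]))
```

```text
pos [471.6 190.4 122.9] rot [ 3.1416e+00 -1.7000e-03  1.9490e-01] t 7.6 open 0.633 gf 0.0 F [0.1 0.2 0.2] j [ 0.25  0.49  1.96 -0.    0.69  1.63]
(469.5, 193, 120) -> [-1.5, -3.0, 2.9]
turn -0.0
```

View pics/k4.png

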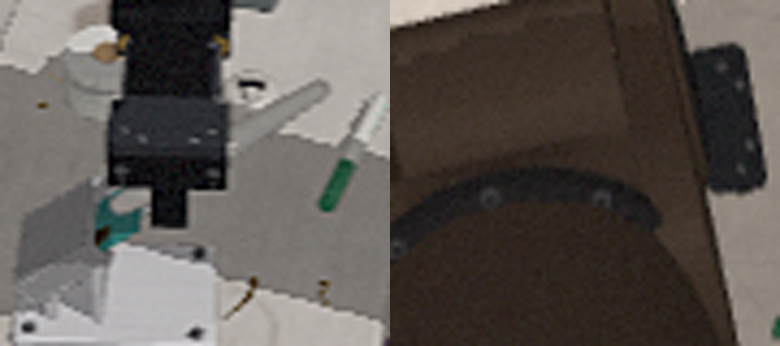

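Emit:
jog_arm(motion=[[[-1.5,-2,3],0],[[-1.5,-2,3],0],[[-1.5,-2,3],0],[[-1.5,-2,3],0],[[-1.5,-2,3],0]], grip=1)

```text
t: 8.2
eef_pos: [469.4, 192.0, 118.9]
tcp_rot: [3.141, 0.0, 0.195]
ft_force: [-0.4, -1.0, 0.8]
opening: 0.181
grip_force: 30.0
```

Emit:
jog_arm(motion=[[[0,0,0],0],[[0,0,0],0],[[0,0,0],0],[[0,0,0],0]])

```text
t: 8.6
eef_pos: [469.4, 192.0, 118.9]
tcp_rot: [3.141, 0.0, 0.195]
ft_force: [0.2, -0.6, 0.1]
opening: 0.182
grip_force: 30.0
```

Emit:
jog_arm(motion=[[[-6.1,0,-5.1],0],[[-15.3,0,-12.9],0],[[-24.5,0,-20.6],0],[[-34.5,0,-28.9],0],[[-44.5,0,-37.3],0]])

```text
t: 9.1
eef_pos: [424.7, 183.2, 157.2]
tcp_rot: [3.142, -0.0, 0.195]
ft_force: [0.8, 0.5, -1.0]
opening: 0.184
grip_force: 30.0
```

Emit:
jog_arm(motion=[[[-9.2,0,-7.7],0],[[-18.4,0,-15.4],0],[[-27.6,0,-23.1],0],[[-27.6,0,-23.1],0]])

```text
t: 9.5
eef_pos: [397.9, 178.0, 180.3]
tcp_rot: [-3.142, -0.001, 0.195]
ft_force: [0.2, -0.8, -0.5]
opening: 0.183
grip_force: 30.0
```

Run:
```python
from h import *
go()
a=shot("side")["img"];b=shot("top")["img"]
f=lambda a,u,v,s=1:cv2.resize(np.clip(a[v-50:v+50,u-65:u+65]*s,0,255).astype('uint8'),(780,600),interpolation=cv2.INTER_CUBIC)
cv2.imwrite("pics/k5.png",f(a,305,235))
```

```text
pos [397.9 178.  180.3] rot [-3.1416e+00 -1.1000e-03  1.9500e-01] t 9.5 open 0.183 gf 29.961620554313413 F [ 0.2 -0.8 -0.5] j [ 0.27  0.31  2.07 -0.    0.76  1.64]
```

View pics/k5.png

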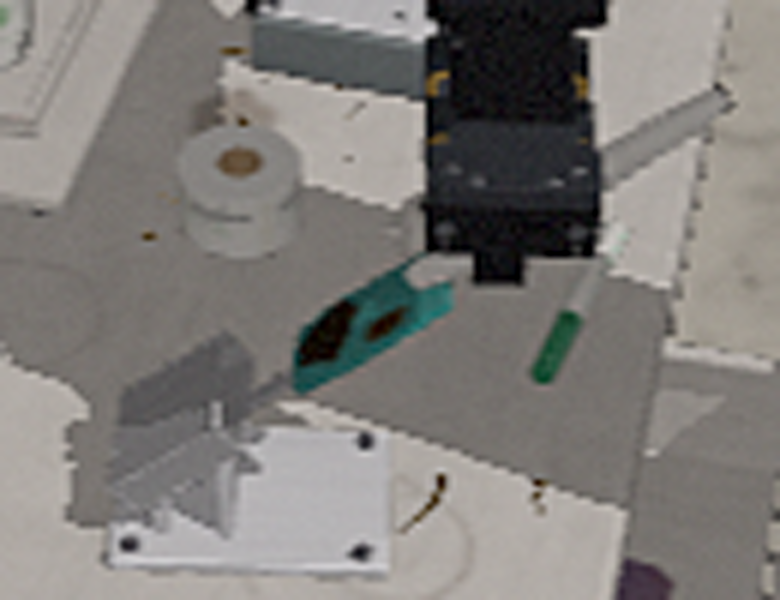

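Emit:
jog_arm(motion=[[[0,0,-20],0],[[0,0,-45],0],[[0,0,-45],0],[[0,0,-45],0],[[0,0,-45],0]])

```text
t: 10.1
eef_pos: [398.5, 177.9, 223.4]
tcp_rot: [3.141, 0.002, 0.195]
ft_force: [0.2, -0.5, -0.5]
opening: 0.186
grip_force: 30.0
```

Run:
```python
from h import *
go()
d=75;s0=469.5;Y=.195;h=np.array([np.cos(Y),np.sin(Y)])
for th in np.radians([40,35,30,25,20,15,10,5,0,-5,-10]):
    s=-24.5-(d*np.cos(th)-9.5*np.sin(th)); z=122+d*np.sin(th)+9.5*np.cos(th)+6
    go_=[*(np.array([469.5,192.3])+h*s),z]
    st=state(); print(round(np.degrees(th)),np.round(go_,1),R.from_euler('xyz',st["tcp_rot"]).inv().apply(np.array(go_)-st["eef_pos"]).round(1))
a=shot("side")["img"]
f=lambda a,u,v,s=1:cv2.resize(np.clip(a[v-50:v+50,u-65:u+65]*s,0,255).astype('uint8'),(780,600),interpolation=cv2.INTER_CUBIC)
cv2.imwrite("pics/k6.png",f(a,305,225))
```

```text
pos [398.5 177.9 223.4] rot [3.1414e+00 1.6000e-03 1.9470e-01] t 10.1 open 0.186 gf 29.961766693450045 F [ 0.2 -0.5 -0.5] j [ 0.27  0.25  2.02 -0.    0.88  1.64]
40 [395.1 177.6 183.5] [-3.3 -0.3 39.9]
35 [390.5 176.7 178.8] [-8.  -0.3 44.6]
30 [386.4 175.9 173.7] [-12.2  -0.3  49.7]
25 [382.7 175.2 168.3] [-15.9  -0.3  55.1]
20 [379.5 174.5 162.6] [-19.2  -0.3  60.8]
15 [376.8 174.  156.6] [-21.9  -0.3  66.8]
10 [374.6 173.6 150.4] [-24.1  -0.3  73. ]
5 [373.  173.2 144. ] [-25.8  -0.3  79.4]
0 [371.9 173.  137.5] [-26.9  -0.3  85.9]
-5 [371.4 172.9 130.9] [-27.4  -0.3  92.5]
-10 [371.4 172.9 124.3] [-27.4  -0.3  99.1]
```

Emit:
jog_arm(motion=[[[-3.3,0,30],0],[[-8,0,44.6],0],[[-12.2,0,49.7],0],[[-15.9,0,55.1],0],[[-19.2,0,60.8],0]])

```text
t: 10.65
eef_pos: [380.2, 174.4, 163.6]
tcp_rot: [3.142, -0.001, 0.195]
ft_force: [2.0, 0.9, 2.2]
opening: 0.184
grip_force: 30.0
```

Run:
```python
from h import *
go((374.6,173.6,150.4),(373,173.2,144),(371.9,173,137.5),(371.4,172.9,130.9))
a=shot("side")["img"]
f=lambda a,u,v,s=1:cv2.resize(np.clip(a[v-50:v+50,u-65:u+65]*s,0,255).astype('uint8'),(780,600),interpolation=cv2.INTER_CUBIC)
cv2.imwrite("pics/k7.png",f(a,305,225))
```

```text
pos [380.2 174.4 163.6] rot [ 3.1416e+00 -1.3000e-03  1.9480e-01] t 10.65 open 0.184 gf 30.015932419337332 F [2.  0.9 2.2] j [ 0.27  0.32  2.13 -0.    0.69  1.65]
(374.6, 173.6, 150.4) -> [-5.6, -0.3, 13.2]
(373, 173.2, 144) -> [-7.3, -0.2, 19.6]
(371.9, 173, 137.5) -> [-8.4, -0.2, 26.1]
(371.4, 172.9, 130.9) -> [-8.9, -0.2, 32.7]
```

View pics/k7.png

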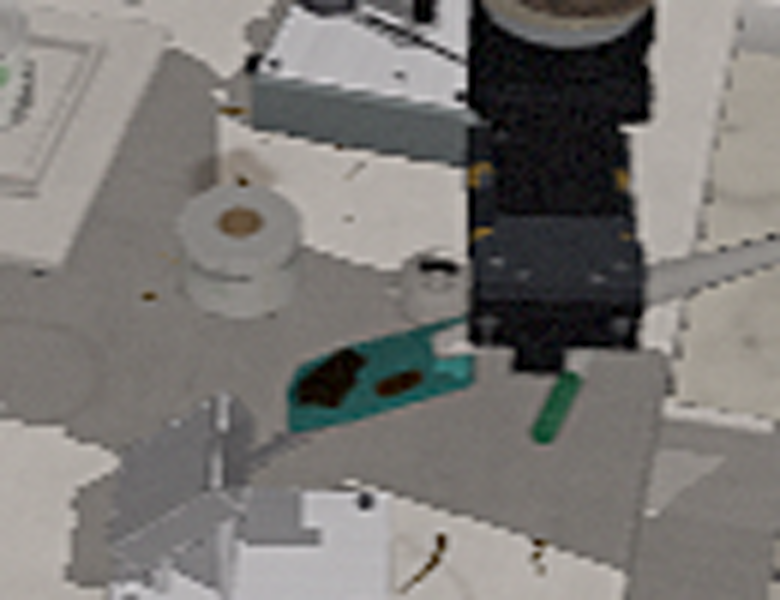

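Emit:
jog_arm(motion=[[[-3,0,6.5],0],[[-5.6,0,13.2],0],[[-7.3,0,19.6],0],[[-8.4,0,26],0],[[-8.4,0,26],0]])

```text
t: 11.2
eef_pos: [371.0, 172.5, 136.7]
tcp_rot: [3.141, 0.002, 0.195]
ft_force: [-0.6, -1.1, 1.6]
opening: 0.18
grip_force: 30.0
```

Run:
```python
from h import *
go((371.4,172.9,130.9))
p=shot("side");a=p["img"]
f=lambda a,u,v,s=1:cv2.resize(np.clip(a[v-50:v+50,u-65:u+65]*s,0,255).astype('uint8'),(780,600),interpolation=cv2.INTER_CUBIC)
cv2.imwrite("pics/k8.png",f(a,315,225))
M=state()["eef_pos"]-[0,0,6];h=np.array([np.cos(.195),np.sin(.195),0]);y=np.array([-h[1],h[0],0])
for th in(0,10,20):
    c,s=np.cos(np.radians(th)),np.sin(np.radians(th))
    P=[M+h*(x*c+z*-s*1)+np.array([0,0,-x*s+z*c])+y*w for x,z,w in((-120,0,0),(46,0,0),(120,-7,24),(120,-7,-24))]
    print(th,((proj(p,P)-[250,175])*6).round().tolist())
```

```text
pos [371.  172.5 136.7] rot [3.1413e+00 2.1000e-03 1.9480e-01] t 11.2 open 0.18 gf 29.979391107335687 F [-0.6 -1.1  1.6] j [ 0.27  0.36  2.18 -0.    0.61  1.65]
(371.4, 172.9, 130.9) -> [0.5, -0.3, 5.8]
0 [[762.0, 375.0], [386.0, 364.0], [217.0, 408.0], [222.0, 335.0]]
10 [[764.0, 340.0], [387.0, 377.0], [219.0, 442.0], [223.0, 368.0]]
20 [[757.0, 305.0], [391.0, 390.0], [228.0, 474.0], [233.0, 400.0]]
```

View pics/k8.png

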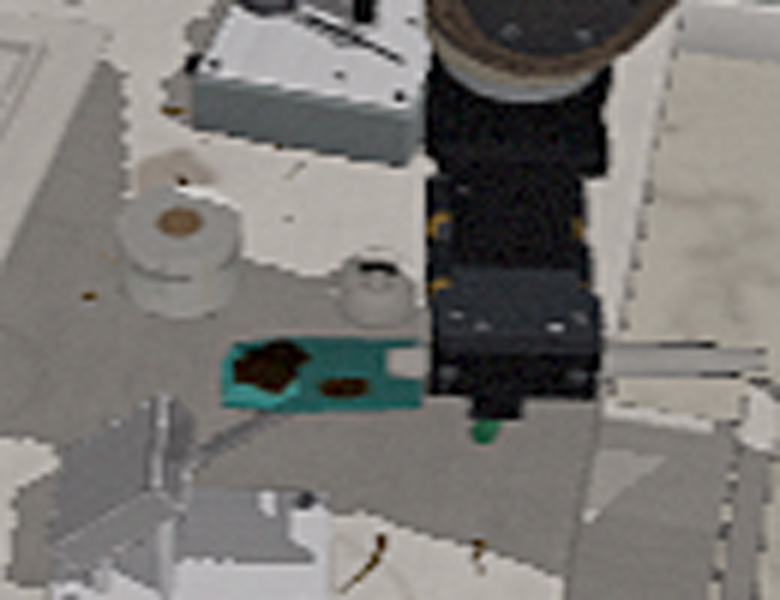

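Emit:
jog_arm(motion=[[[0,0,-20],0],[[10,0,-50],0],[[20,0,-90],0],[[25,0,-110],0],[[25,0,-110],0]])

```text
t: 11.75
eef_pos: [397.5, 177.9, 249.8]
tcp_rot: [-3.141, -0.005, 0.195]
ft_force: [-0.6, 0.3, -0.7]
opening: 0.177
grip_force: 30.0
```

Emit:
jog_arm(motion=[[[0,0,0],0],[[0,0,0],0],[[0,0,0],0],[[0,0,0],0],[[0,0,0],0]])

```text
t: 12.25
eef_pos: [396.0, 177.5, 247.1]
tcp_rot: [3.141, 0.001, 0.195]
ft_force: [0.6, -0.0, -0.6]
opening: 0.184
grip_force: 30.0
```

Run:
```python
from h import *
go()
p=shot("side");a=p["img"].astype(int)
M=state()["eef_pos"]-[0,0,6];h=np.array([np.cos(.195),np.sin(.195),0]);y=np.array([-h[1],h[0],0])
# green blade mask corners near the tip
m=(a[...,1]-a[...,2]>25); m[:, 330:]=0; m[:150]=0
n,l,st,_=cv2.connectedComponentsWithStats(m.astype('uint8'));i=1+np.argmax(st[1:,4]);print("green",st[i])
ys,xs=np.nonzero(l==i)
for u in range(xs.min(),xs.max()+1,4): print(u,ys[xs==u].min(),ys[xs==u].max(),end='; ')
print()
for th in(-10,0,5,10):
    c,s=np.cos(np.radians(th)),np.sin(np.radians(th))
    P=[M+h*(x*c-z*s)+np.array([0,0,-x*s+z*c])+y*w for x,z,w in((120,-5,24),(120,-5,-24),(50,-5,24),(50,-5,-24))]
    print(th,proj(p,P).round(1).tolist())
for k in("counter_1","roll_1","funnel_1","scraper"):
    for r in cut_out(k,p)[:1]: print(k,round(r["p"],2),r["box"])
```

```text
pos [396.  177.5 247.1] rot [3.1414e+00 9.0000e-04 1.9480e-01] t 12.25 open 0.184 gf 29.99463653191924 F [ 0.6 -0.  -0.6] j [ 0.27  0.21  1.99 -0.    0.94  1.65]
green [  97  287   96   63 1411]
97 329 331; 101 323 332; 105 310 333; 109 304 334; 113 298 335; 117 292 336; 121 287 337; 125 334 338; 129 334 339; 133 335 340; 137 336 341; 141 337 342; 145 338 343; 149 339 343; 153 341 344; 157 325 345; 161 318 346; 165 311 347; 169 304 348; 173 303 349; 177 308 345; 181 309 337; 185 301 329; 189 311 320; 
-10 [[276.8, 203.5], [277.9, 191.7], [304.7, 208.0], [304.9, 196.1]]
0 [[275.8, 210.0], [277.0, 198.2], [303.9, 210.7], [304.2, 198.8]]
5 [[275.9, 213.2], [277.1, 201.4], [303.8, 212.1], [304.1, 200.2]]
10 [[276.4, 216.4], [277.5, 204.5], [303.8, 213.4], [304.1, 201.5]]
counter_1 0.67 [256.7, 237.3, 305.4, 283.4]
roll_1 0.78 [267.9, 210.3, 291.3, 230.6]
funnel_1 0.84 [212.5, 290.4, 238.8, 320.5]
scraper 0.91 [273.8, 197.2, 372.1, 212.7]
```

Run:
```python
from h import *
p=shot("side");a=p["img"].astype(int)
r=cut_out("scraper",p)[0]["region"];ys,xs=np.nonzero(r)
for u in list(range(273,306,3))+list(range(335,373,4)):
    q=ys[xs==u]; 
    if len(q): print(u,q.min(),q.max(),end='; ')
print()
M=state()["eef_pos"]-[0,0,6];h=np.array([np.cos(.195),np.sin(.195),0])
for th in(-5,0,5,10):
    c,s=np.cos(np.radians(th)),np.sin(np.radians(th))
    print(th,proj(p,[M+h*(x*c)+np.array([0,0,-x*s]) for x in(-120,-60,0)]).round(1).tolist())
```

```text
279 202 210; 282 201 210; 285 200 210; 288 200 210; 291 200 210; 294 200 210; 297 200 211; 300 200 210; 303 199 210; 343 200 202; 347 198 204; 351 197 204; 355 197 203; 359 198 203; 363 199 202; 367 200 202; 
-5 [[371.5, 208.0], [347.8, 205.7], [324.0, 203.5]]
0 [[372.2, 204.7], [348.0, 204.1], [324.0, 203.5]]
5 [[372.5, 201.4], [348.1, 202.5], [324.0, 203.5]]
10 [[372.4, 198.1], [348.0, 200.9], [324.0, 203.5]]
```

```bash
python3 -c "
from h import *
go();print(job_done())"
```

```text
pos [396.2 177.5 247.5] rot [ 3.1415 -0.      0.1948] t 12.6 open 0.179 gf 29.994873041287065 F [ 1.2 -0.1  0.1] j [ 0.27  0.21  1.99 -0.    0.94  1.65]
the job is handed in; nothing more can be done
None
```

Job handed in, no verdict returned: the lever is on the idle mark and the scraper is held still and level (estimated within about 5°), about 24 cm up, with the bystanders apparently not moved. I viewed 11 pictures, one over the limit of 10.

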